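Close the row of flip-top vials in the block heater with one fingertip stroke

ROBOT

A 6-joint arm with a two-finger parallel gripper is mounted at the origin on the work surface. World frame = base frame: x ahead of the robot, y to its left, z up, the work surface at z = 0. Lengths are in m, angles in degrees, forces in N, time in s.
With the tool pointing down it reaches from about 0.4 to 0.925 m from the base axis. Payload 12.5 kg.
Tool frame: the origin (TCP) lies between the finger pads; the fingertips stand 14 mm ahead of it and the grasp point (between the pads) lies 5 mm behind it (tips_ahead is the distance from the TCP to the fingertips, in m); z points along the fingers, y is the direction in which the jaws open and shut (so a half turn about z gives the same grasp; the last joint's range is limited). The gripper opens to 95 mm and grips with 3 to 60 N. Pads are 20 mm wide; open, the fingers measure 119 mm over their backs; the gripper's body (75 mm by 180 mm) begins 59 mm behind the grasp point.
Start: joints at [-72.857, 28.126, 89.318, -0, 62.55, -6.05], TCP at [0.246, -0.574, 0.229] pointing down, gripper open.
Joint ranges: [-177.58, 177.58], [-47.91, 125.51], [2.72, 160], [-65.01, 245.01], [3.68, 167.84], [-153.87, 153.87]. Speed limits (degrees/s): [127.2, 127.2, 159.86, 180, 180, 180].

INTERFACE

Orientations are given as a 3x3 rotation matrix whose columns are the frame's x, y, z axes.
In Python, from rig import read_state, read_camera, camera_info, finish_job, tips_ahead gives the robot as it stands. The module is installed in compiled form; this text tells all that it offers.
- The arm moves only by the tool arm_command, never from a script. Its argument "motion" is a list of rows, each a list of 7 numbers: the shift along the tool's x, y, z in cm, then the turn, a rotation vector about the tool's x, y, z in rad, then the opening, from 0 (shut) to 1 (fully open). In form: [[x, y, z, ax, ay, az, claw], ...]. A call has 1 to 8 rows; each row shifts and turns the commanded pose from where the row before left it, along the tool's axes as they then stand; what a row does not reach is not made up. A row lasts 1/10 s, in which the tool goes at most 50 mm and 8.59 degrees, less where a joint would pass 70% of its speed; a pose out of reach is approached as far as the arm can. A call with a gripper value outside its range is refused whole. The fingers move at their own pace and stop on an object; "squeeze" is the grip in N (left out, the last holds). Time passes only in rows, so rows that do not move let the fingers close. It gives the time, the measured TCP pose, the force and the opening at its end, in the units of the state.
- read_state(): the state, without advancing time (a new reading comes with each control period).
- read_camera(name): name is "side" or "top" or "wrist"; returns the picture (400x640x3 uint8, red, green, blue); there is no depth.
- camera_info(name): a dict with "K" (3x3 intrinsics, pixels), "rvec" (rotation vector, rad) and "tvec" (3), from world to camera coordinates, as OpenCV has them. Camera axes: x right, y down, z forward; pixel columns grow to the right and rows downward; lengths in m; the calibration is good to about 2 mm. A picture is of the moment at which its call begins: read the wrist's pose just before it. camera_info takes no time and is no camera call; for the wrist camera it gives the pose at the moment of the call.
- finish_job(): hands the job in, once; it reports no verdict.
The state is a dict: "time": time; "qpos": joint angles; "qvel": joint speeds; "tau": joint torques, N m; "eef_pos": TCP position; "ee_rot": TCP orientation; "contact_force": force on the tool from outside, world axes, zero at the start; "ft_torque": the same for the moment, N m; "grip_width": opening from 0.0 (shut) to 1.0 (fully open).
Only numpy, scipy, OpenCV 4.12 (cv2) and the standard library are available. Lean on these libraries where they do the work, as an engineer would, in place of code of your own. Each camera call takes 0.05 s, during which the arm holds its last target.

TASK

The block heater is about to run: stroke lightly with the fingertips along the front row of five flip-top vials, starting at the end that the hinges face, so that the orange lids fold over one after another and every one lies fully shut. Do not pick up or pull out any vial, leave the blue-capped vials, the thermometer and everything else on the bench where they stand, and finish clear of everything.

Things in the scene. Friction and masses are not known exactly. Their poses are not given: they have to be found in the camera images.
- heater: White dry-block heater, 230 (x) x 290 (y) mm, fixed; origin under its centre at bench height, +x away from its control panel, +y left along the vial rows. Block top 100 mm up. Front row of five vials at x = -7 mm, y = +88, +44, 0, -44, -88; back row at x = +47, y = +66, 0, -66 holds the blue-capped vials and thermometer in any order. Yaw within 20 degrees of the robot's frame.
- vial0: White flip-top vial 0 of the front row (0 at heater +y end, 4 at -y end), 27 mm diameter, loose in a 40 mm deep hole; origin at the centre of its underside, 60 mm above the bench. Rim at z = 62 mm; flat top of the shut lid at z = 67 mm (127 above the bench). Lid hinge along the vial's x at y = +16.5, z = 62 mm; vial +y is heater +y within 6 degrees. The open lid stands at the +y side and shuts towards -y.
- lid0 (a joint): Angle of vial 0's orange lid, rad: 0 shut, 1.57 upright, more leans away towards heater +y. Starts between 1.2 and 1.85. Disc 28 mm wide, 5 mm thick; with its tab it reaches 35 mm from the hinge. Stiff plain hinge: stays where it is left, no spring or latch, takes about 1 N at the tab to move.
- vial1: White flip-top vial 1 of the front row (0 at heater +y end, 4 at -y end), 27 mm diameter, loose in a 40 mm deep hole; origin at the centre of its underside, 60 mm above the bench. Rim at z = 62 mm; flat top of the shut lid at z = 67 mm (127 above the bench). Lid hinge along the vial's x at y = +16.5, z = 62 mm; vial +y is heater +y within 6 degrees. The open lid stands at the +y side and shuts towards -y.
- lid1 (a joint): Angle of vial 1's orange lid, rad: 0 shut, 1.57 upright, more leans away towards heater +y. Starts between 1.2 and 1.85. Disc 28 mm wide, 5 mm thick; with its tab it reaches 35 mm from the hinge. Stiff plain hinge: stays where it is left, no spring or latch, takes about 1 N at the tab to move.
- vial2: White flip-top vial 2 of the front row (0 at heater +y end, 4 at -y end), 27 mm diameter, loose in a 40 mm deep hole; origin at the centre of its underside, 60 mm above the bench. Rim at z = 62 mm; flat top of the shut lid at z = 67 mm (127 above the bench). Lid hinge along the vial's x at y = +16.5, z = 62 mm; vial +y is heater +y within 6 degrees. The open lid stands at the +y side and shuts towards -y.
- lid2 (a joint): Angle of vial 2's orange lid, rad: 0 shut, 1.57 upright, more leans away towards heater +y. Starts between 1.2 and 1.85. Disc 28 mm wide, 5 mm thick; with its tab it reaches 35 mm from the hinge. Stiff plain hinge: stays where it is left, no spring or latch, takes about 1 N at the tab to move.
- vial3: White flip-top vial 3 of the front row (0 at heater +y end, 4 at -y end), 27 mm diameter, loose in a 40 mm deep hole; origin at the centre of its underside, 60 mm above the bench. Rim at z = 62 mm; flat top of the shut lid at z = 67 mm (127 above the bench). Lid hinge along the vial's x at y = +16.5, z = 62 mm; vial +y is heater +y within 6 degrees. The open lid stands at the +y side and shuts towards -y.
- lid3 (a joint): Angle of vial 3's orange lid, rad: 0 shut, 1.57 upright, more leans away towards heater +y. Starts between 1.2 and 1.85. Disc 28 mm wide, 5 mm thick; with its tab it reaches 35 mm from the hinge. Stiff plain hinge: stays where it is left, no spring or latch, takes about 1 N at the tab to move.
- vial4: White flip-top vial 4 of the front row (0 at heater +y end, 4 at -y end), 27 mm diameter, loose in a 40 mm deep hole; origin at the centre of its underside, 60 mm above the bench. Rim at z = 62 mm; flat top of the shut lid at z = 67 mm (127 above the bench). Lid hinge along the vial's x at y = +16.5, z = 62 mm; vial +y is heater +y within 6 degrees. The open lid stands at the +y side and shuts towards -y.
- lid4 (a joint): Angle of vial 4's orange lid, rad: 0 shut, 1.57 upright, more leans away towards heater +y. Starts between 1.2 and 1.85. Disc 28 mm wide, 5 mm thick; with its tab it reaches 35 mm from the hinge. Stiff plain hinge: stays where it is left, no spring or latch, takes about 1 N at the tab to move.
- blue0: Bystander: amber vial with ribbed blue screw cap, 27 mm diameter, 68 mm tall, loose in the back row of the block, cap top 128 mm above the bench; origin under its centre.
- blue1: Bystander: the same as blue0, in another hole of the back row.
- thermometer: Bystander: vial with black cap and a stem thermometer standing in it, round white head 25 mm wide, 96 mm tall in all, so its head is 156 mm above the bench; loose in the back row; origin under its centre.
- tube_rack: Bystander: red rack with orange-capped tubes, 62 x 130 x 114 mm tall, fixed, on the right; origin under its centre.
- wash_bottle: Bystander: white squeeze bottle with a blue spout, 70 mm wide, 183 mm tall, on the right; origin under its centre.
- beaker: Bystander: glass beaker, 68 mm wide, 90 mm tall, on the left; origin under its centre.
- petri: Bystander: stack of three dishes, 90 mm wide, 45 mm tall, behind the heater; origin under its centre.
- tip_box: Bystander: blue pipette-tip box, 84 x 122 x 50 mm tall, on the left; origin under its centre.

How it is judged:
By the outcome, as a careful person would: the job done as asked, in the order asked, and still so for the second after the job is handed in, with the robot touching nothing.
It also fails if it takes over 48 s, if anything falls off the work surface, if the arm or the gripper's body presses on something with over 40 N, if the wrist force passes 120 N, or if a joint passes its speed limit or range.

## Working session

There is one attempt and no reset: what is moved stays moved. The work goes in short steps, Python scripts to look and compute and a tool call to move; the robot and the scene stay as the last step left them, time stands still between calls to the robot, and variables do not carry over. Pictures are saved under pics/ and viewed, and the job is handed in when it is done.

Besides the shell and the picture viewer there is one more tool, called after "Request:" as name(argument=value, ...), one argument or row to a line, values as JSON. arm_command: Moves the arm, as the interface text tells. Its arguments: {"type":"object","properties":{"motion":{"type":"array"},"squeeze":{"type":"number"}},"required":["motion"]}

```bash
ls; mkdir -p pics
python3 - <<'E'
from rig import *
import cv2
s=read_state();print(s)
for n in("top","side"):
    cv2.imwrite(f"pics/{n}0.png",read_camera(n)[:,:,::-1]); print(n,camera_info(n))
print(tips_ahead)
E
```

```text
pics
{'time': 0.0, 'qpos': array([-7.28554587e+01,  2.81644913e+01,  8.93471487e+01,  4.71338641e-04,
        6.25468411e+01, -6.05074874e+00]), 'qvel': array([ 0.00983718, -0.06430994, -0.05268593,  0.01005734, -0.07360231,
        0.09613646]), 'tau': array([ 1.69094528e-03, -6.12642574e+01, -2.58180767e+01,  6.93051796e-02,
        4.81954997e-02, -1.02230324e-04]), 'eef_pos': array([ 0.24612904, -0.57428701,  0.22807589]), 'ee_rot': array([[ 9.19169232e-01,  3.93862713e-01, -2.93905938e-04],
       [ 3.93862806e-01, -9.19168719e-01,  9.77484241e-04],
       [ 1.14845451e-04, -1.01423206e-03, -9.99999479e-01]]), 'contact_force': array([-0.15352532,  0.12852935, -0.11851646]), 'ft_torque': array([ 0.03663481,  0.00606423, -0.02818116]), 'grip_width': 1.0018302547718188}
top {'K': array([[400.5431667 ,   0.        , 323.67138031],
       [  0.        , 400.5431667 , 207.19141572],
       [  0.        ,   0.        ,   1.        ]]), 'rvec': array([ 2.19274884, -2.16267735,  0.09680954]), 'tvec': array([-0.01737101,  0.58066728,  1.19061835])}
side {'K': array([[422.90296242,   0.        , 328.67322944],
       [  0.        , 422.90296242, 197.67987736],
       [  0.        ,   0.        ,   1.        ]]), 'rvec': array([ 0.8161172 , -2.39149179,  1.28329719]), 'tvec': array([0.41102835, 0.2750362 , 0.86774286])}
0.014
```

View pics/top0.png

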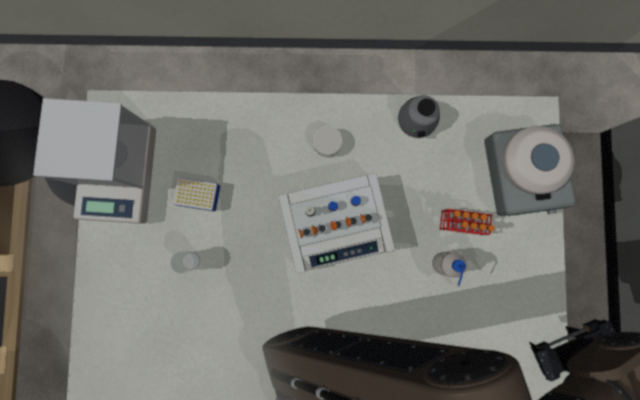

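View pics/side0.png

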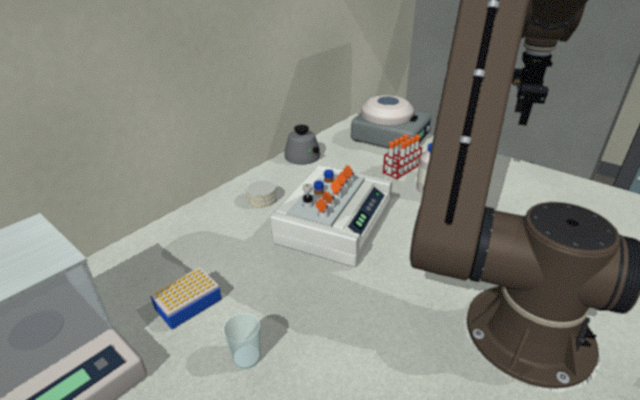

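The top view shows the heater at about (338,222), yawed a bit, with the orange row from (303,232) to (368,218). I'll zoom in on it.

Run:
```python
import cv2
a=cv2.imread("pics/top0.png")[165:280,270:410]; cv2.imwrite("pics/topz.png",cv2.resize(a,None,fx=5.5,fy=5,interpolation=cv2.INTER_CUBIC)[:600] if 0 else cv2.resize(a,None,fx=5,fy=5,interpolation=cv2.INTER_CUBIC))
a=cv2.imread("pics/side0.png")[155:270,265:400]; cv2.imwrite("pics/sidez.png",cv2.resize(a,None,fx=5,fy=5,interpolation=cv2.INTER_CUBIC))
```

```text
(no output)
```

View pics/topz.png

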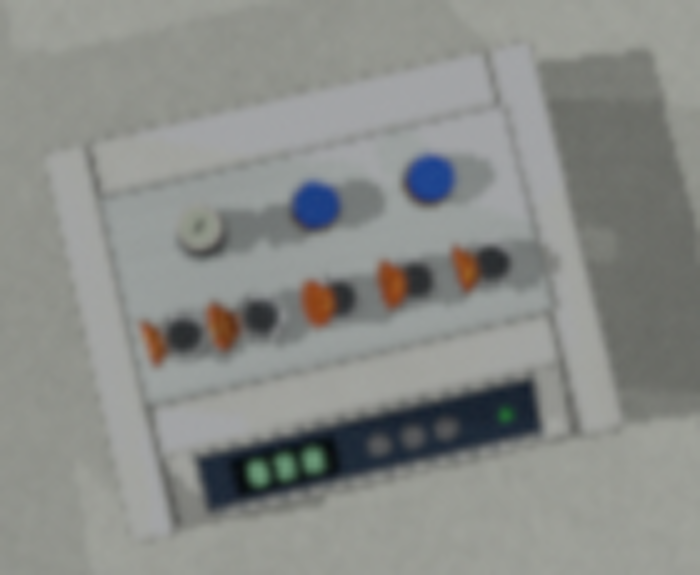

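View pics/sidez.png

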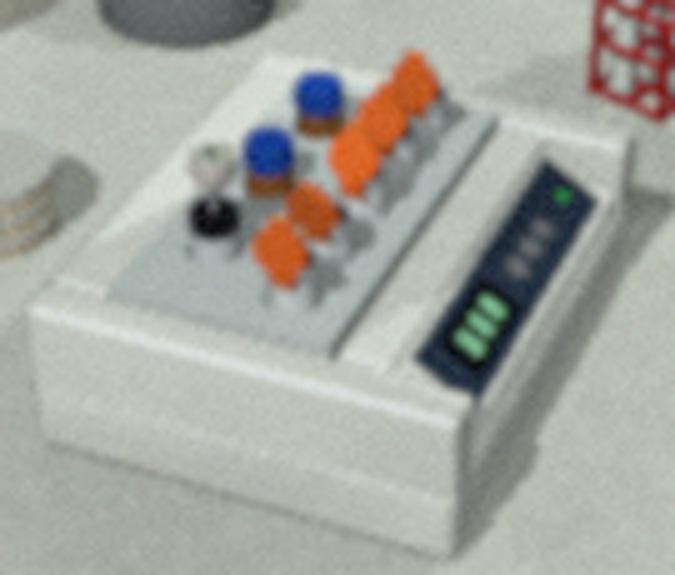

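```bash
cat > h.py <<'E'
import numpy as np,cv2
from rig import *
from scipy.optimize import least_squares
def proj(n,P,ci=None):
    c=ci or camera_info(n); return cv2.projectPoints(np.array(P,float).reshape(-1,1,3),c["rvec"],c["tvec"],c["K"],None)[0].reshape(-1,2)
def unproj(n,uv,z,ci=None):
    c=ci or camera_info(n); R=cv2.Rodrigues(c["rvec"])[0]; C=-R.T@c["tvec"]
    d=R.T@np.linalg.inv(c["K"])@np.array([uv[0],uv[1],1.]); return C+d*(z-C[2])/d[2]
def H(p,P):
    x,y,a=p;P=np.atleast_2d(P);c,s=np.cos(a),np.sin(a)
    return np.c_[x+c*P[:,0]-s*P[:,1],y+s*P[:,0]+c*P[:,1],P[:,2]]
M=np.array([[-.007,y,.122] for y in(.088,.044,0,-.044,-.088)]+[[.047,.066,.156],[.047,0,.128],[.047,-.066,.128]])
E
python3 - <<'E'
from h import *
z=np.array([[183,335],[261,318],[338,299],[416,281],[491,264],[201,230],[316,205],[430,179]],float)
uv=(z+.5)/5-.5+[270,165]
f=lambda p:(proj("top",H(p,M))-uv).ravel()
r=least_squares(f,[.6,0,.2]);print(r.x,np.degrees(r.x[2]));print(r.fun.reshape(-1,2).round(2))
for n,q,zz in(("wash",(458,266),.183),("rack",(467,222),.1),("beak",(188,260),.09),("petri",(327,140),.045)):print(n,unproj("top",q,zz))
print(H(r.x,M[:5]))
E
```

```text
[ 0.53110863 -0.04592794  0.24473402] 14.022226177597028
[[ 0.22  0.25]
 [ 0.04  0.02]
 [ 0.03  0.2 ]
 [-0.21  0.18]
 [ 0.13 -0.03]
 [-0.47 -0.39]
 [ 0.   -0.01]
 [ 0.27 -0.21]]
wash [ 0.41795689 -0.36172309  0.183     ]
rack [ 0.53776187 -0.41710868  0.1       ]
beak [0.41939223 0.37374033 0.09      ]
petri [ 0.78366612 -0.01661356  0.045     ]
[[ 0.50299497  0.03775373  0.122     ]
 [ 0.5136561  -0.00493515  0.122     ]
 [ 0.52431722 -0.04762403  0.122     ]
 [ 0.53497835 -0.09031291  0.122     ]
 [ 0.54563947 -0.13300179  0.122     ]]
```

Request:
arm_command(
  motion=[
    [1.3,-1.2,-2,0,0,0,0],
    [2.6,-2.5,-2,0,0,0,0],
    [2.6,-2.5,-2,0,0,0,0],
    [2.6,-2.5,-1,0,0,0,0],
    [2.6,-2.5,0,0,0,0,0],
    [2.6,-2.5,0,0,0,0,0],
    [2.6,-2.5,0,0,0,0,0],
    [2.6,-2.5,0,0,0,0,0],
  ],
  squeeze=20,
)

```text
time: 0.9
eef_pos: [0.352, -0.3243, 0.2985]
ee_rot: [[0.919, 0.394, -0.0], [0.394, -0.919, 0.0], [-0.0, -0.0, -1.0]]
contact_force: [0.6, -1.4, 0.3]
grip_width: 0.382
```

Request:
arm_command(
  motion=[
    [2.6,-2.5,0,0,0,0,0],
    [2.6,-2.5,0,0,0,0,0],
    [2.6,-2.5,0,0,0,0,0],
    [2.6,-2.5,0,0,0,0,0],
    [2.6,-2.5,0,0,0,0,0],
    [2.6,-2.5,0,0,0,0,0],
    [2.6,-2.5,0,0,0,0.08,0],
    [1,-1,0,0,0,0.08,0],
  ],
)

```text
time: 1.7
eef_pos: [0.4569, -0.0782, 0.2985]
ee_rot: [[0.97, 0.241, -0.0], [0.241, -0.97, 0.0], [-0.0, -0.0, -1.0]]
contact_force: [-0.1, -0.1, 0.0]
grip_width: 0.007
```

Run:
```python
from h import *
s=read_state();print(s['time'],s['eef_pos'],s['ee_rot'],s['grip_width'],s['qvel'])
print(camera_info("wrist"))
cv2.imwrite("pics/w1.png",read_camera("wrist")[:,:,::-1])
```

```text
1.7 [ 0.45689258 -0.07821392  0.29848986] [[ 9.70473333e-01  2.41208350e-01 -2.03204261e-04]
 [ 2.41208408e-01 -9.70473282e-01  3.37277826e-04]
 [-1.15850078e-04 -3.76333713e-04 -9.99999922e-01]] 0.006739427402786699 [15.5324322   3.42136205 -4.4504998  -0.59523856  0.95344524 60.82085156]
{'K': array([[280.8623785 ,   0.        , 319.27844506],
       [  0.        , 280.8623785 , 200.32709045],
       [  0.        ,   0.        ,   1.        ]]), 'rvec': array([-2.28266512,  1.78342173,  0.26432956]), 'tvec': array([-0.18627768,  0.3510663 ,  0.58281739])}
```

View pics/w1.png

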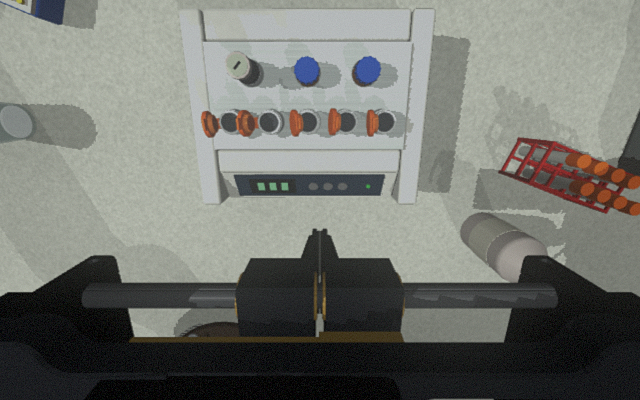

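The wrist view shows the five open vials in a row at v≈122 (u 229, 270, 308, 347, 385), with the thermometer and two blue caps behind them at v≈70. The arm was still settling, so I'll retake it and measure.

Run:
```python
from h import *
import pickle
read_camera("wrist");
s=read_state();ci=camera_info("wrist");im=read_camera("wrist");print(s['time'],s['eef_pos'],abs(s['qvel']).max())
pickle.dump((s,ci,im),open("w2.pkl","wb"))
a=im[30:170,190:430,::-1];cv2.imwrite("pics/w2.png",cv2.resize(a,None,fx=3.3,fy=3.3,interpolation=cv2.INTER_CUBIC))
p=[.5311,-.0459,.2447]
print(proj("wrist",H(p,M),ci).round(1), ((proj("wrist",H(p,M),ci)-[190,30])*3.3).round())
```

```text
1.8 [ 0.4567709  -0.07914232  0.29840549] 7.413522062930147
[[230.3 121.9]
 [268.7 122. ]
 [307.2 122.1]
 [345.7 122.2]
 [384.1 122.3]
 [237.3  65.1]
 [306.5  69.7]
 [368.3  69.9]] [[133. 303.]
 [260. 304.]
 [387. 304.]
 [514. 304.]
 [641. 304.]
 [156. 116.]
 [384. 131.]
 [588. 132.]]
```

View pics/w2.png

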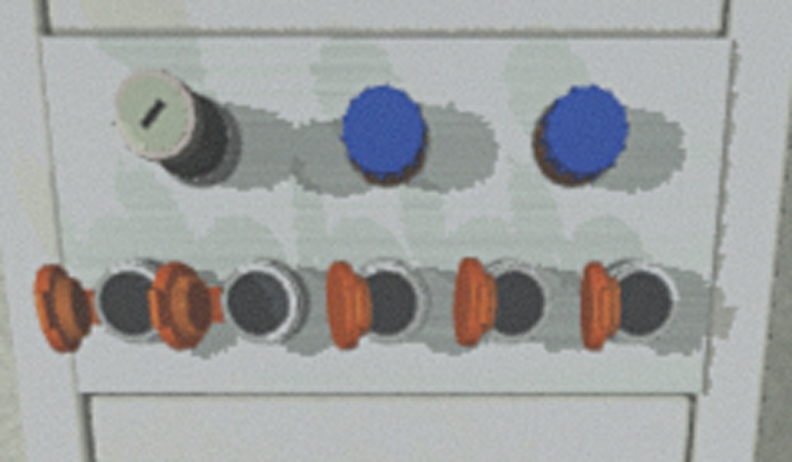

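Run:
```python
from h import *
import pickle
s,ci,im=pickle.load(open("w2.pkl","rb"))
R=s['ee_rot'];t=s['eef_pos']
for q in [(0,0,.014),(0.01,0,.014),(-.01,0,.014),(0,.012,.014),(0,-.012,.014),(.01,.012,.014),(.01,0,-.02),(.01,.012,-.02),(.01,.012,-.04)]:print(q,proj("wrist",t+R@np.array(q),ci).round(1))
cv2.imwrite("pics/w2f.png",cv2.resize(im[210:350,230:410,::-1],None,fx=4,fy=4,interpolation=cv2.INTER_CUBIC))
```

```text
(0, 0, 0.014) [[319.9 242. ]]
(0.01, 0, 0.014) [[319.9 228.1]]
(-0.01, 0, 0.014) [[319.9 255.5]]
(0, 0.012, 0.014) [[337.9 242. ]]
(0, -0.012, 0.014) [[301.9 242. ]]
(0.01, 0.012, 0.014) [[338.2 228.1]]
(0.01, 0, -0.02) [[320.1 252.3]]
(0.01, 0.012, -0.02) [[342.3 252.3]]
(0.01, 0.012, -0.04) [[345.7 272.2]]
```

View pics/w2f.png

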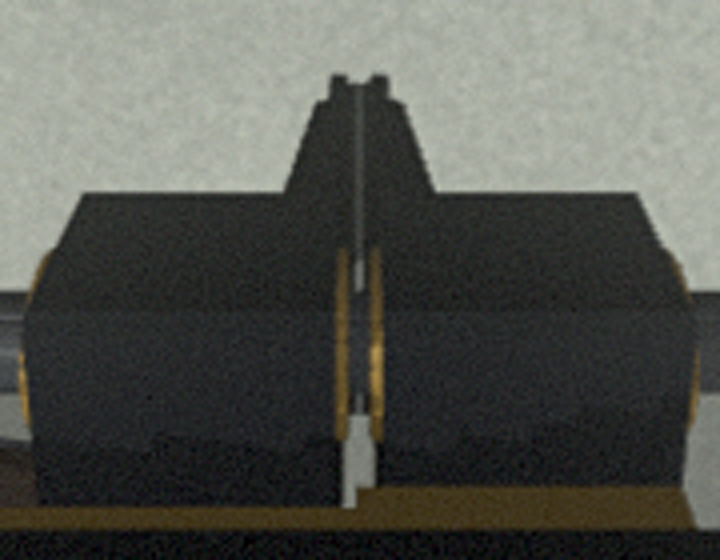

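Request:
arm_command(
  motion=[
    [1,-2,0,0,0,0,0],
    [2.1,-4.4,0,0,0,0,0],
    [2.1,-4.4,0,0,0,0,0],
    [2.1,-4.4,0,0,0,0,0],
    [0,0,4,0,0,0,0],
    [0,0,4,0,0,0,0],
    [0,0,2,0,0,0,0],
    [0,0,0,0,0,0,0],
  ],
)

```text
time: 2.65
eef_pos: [0.4893, 0.0835, 0.1963]
ee_rot: [[0.97, 0.243, -0.005], [0.243, -0.97, -0.0], [-0.005, -0.001, -1.0]]
contact_force: [0.5, 0.8, 0.1]
grip_width: 0.008
```

```bash
cat > st.py <<'E'
from h import *
p=[.5311,-.0459,.2447]
s=read_state();d=s['eef_pos']-[p[0],p[1],0];c,n=np.cos(p[2]),np.sin(p[2])
y=-n*d[0]+c*d[1]
print("t",s['time'],"hx %.1f hy %.1f tipz %.1f"%((c*d[0]+n*d[1])*1e3,y*1e3,(d[2]-.014)*1e3),"s:",[round((y-v)*1e3,1) for v in(.088,.044,0,-.044,-.088)],"yaw",np.degrees(np.arctan2(s['ee_rot'][1,0],s['ee_rot'][0,0])).round(2),"F",s['contact_force'].round(2))
E
python3 st.py
python3 - <<'E'
from h import *
a=read_camera("side")[120:240,260:420,::-1];cv2.imwrite("pics/s1.png",cv2.resize(a,None,fx=5,fy=5,interpolation=cv2.INTER_CUBIC))
E
```

```text
t 2.65 hx -9.2 hy 135.7 tipz 182.3 s: [np.float64(47.7), np.float64(91.7), np.float64(135.7), np.float64(179.7), np.float64(223.7)] yaw 14.08 F [0.49 0.76 0.08]
```

View pics/s1.png

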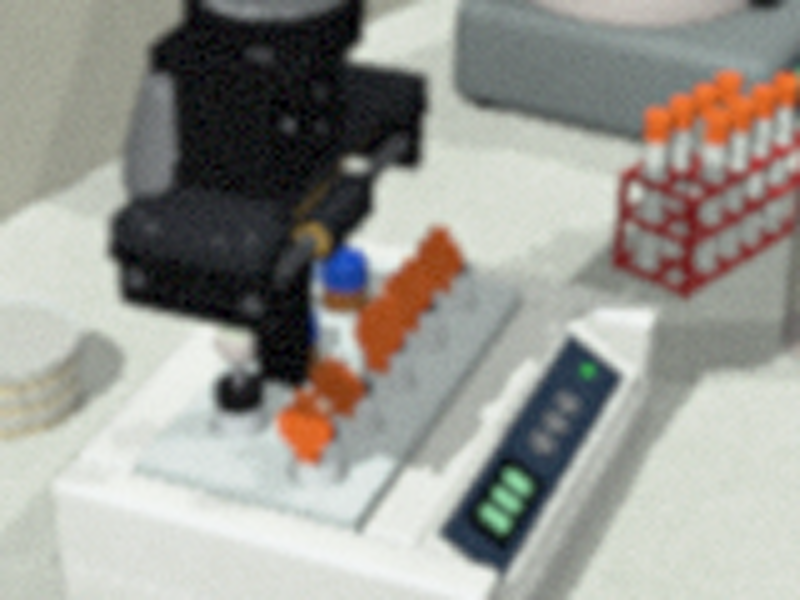

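```bash
python3 - <<'E'
from h import *
s=read_state();R=s['ee_rot'];t=s['eef_pos']
for q in [(0,0,.014),(0,0,-.064),(.0375,-.09,-.064),(-.0375,-.09,-.064),(.0,-.045,-.03)]:
    print(q,((proj("side",t+R@np.array(q))-[260,120])*5).round())
p=[.5311,-.0459,.2447]
print(((proj("side",H(p,M))-[260,120])*5).round()[:6])
E
python3 st.py
```

```text
(0, 0, 0.014) [[282. 373.]]
(0, 0, -0.064) [[278. 222.]]
(0.0375, -0.09, -0.064) [[101. 303.]]
(-0.0375, -0.09, -0.064) [[268. 342.]]
(0.0, -0.045, -0.03) [[235. 339.]]
[[323. 430.]
 [358. 384.]
 [392. 341.]
 [424. 301.]
 [453. 263.]
 [241. 325.]]
t 2.7 hx -8.3 hy 135.6 tipz 184.1 s: [np.float64(47.6), np.float64(91.6), np.float64(135.6), np.float64(179.6), np.float64(223.6)] yaw 14.06 F [ 0.05 -0.38  0.08]
```

Request:
arm_command(
  motion=[
    [0.1,0,1.4,0,0,0,0],
    [0,0,1.6,0,0,0,0],
    [0,0,0.8,0,0,0,0],
    [0,0.4,0,0,0,0,0],
    [0,0.8,0,0,0,0,0],
    [0,0.7,0,0,0,0,0],
    [0,0.7,0,0,0,0,0],
    [0,0.7,0,0,0,0,0],
  ],
)

```text
time: 3.5
eef_pos: [0.4998, 0.0521, 0.1611]
ee_rot: [[0.97, 0.242, 0.001], [0.242, -0.97, 0.0], [0.001, 0.0, -1.0]]
contact_force: [0.9, 1.3, 1.5]
grip_width: 0.007
```

```bash
python3 st.py
```

```text
t 3.5 hx -6.6 hy 102.7 tipz 147.1 s: [np.float64(14.7), np.float64(58.7), np.float64(102.7), np.float64(146.7), np.float64(190.7)] yaw 14.01 F [0.86 1.28 1.48]
```

Request:
arm_command(
  motion=[
    [0,0.5,0.2,0,0,0,0],
    [0,0.4,0.3,0,0,0,0],
    [0,0.35,0.35,0,0,0,0],
    [0,0.25,0.35,0,0,0,0],
    [0,0.2,0.4,0,0,0,0],
    [0,0.1,0.25,0,0,0,0],
    [0,0,0,0,0,0,0],
    [0,0,0,0,0,0,0],
  ],
)

```text
time: 4.3
eef_pos: [0.5038, 0.0354, 0.142]
ee_rot: [[0.97, 0.242, 0.0], [0.242, -0.97, -0.0], [0.0, 0.0, -1.0]]
contact_force: [0.5, 0.1, 2.5]
grip_width: 0.005
```

```bash
python3 st.py
python3 - <<'E'
from h import *
a=read_camera("side")[150:240,280:400,::-1];cv2.imwrite("pics/s2.png",cv2.resize(a,None,fx=6,fy=6,interpolation=cv2.INTER_CUBIC))
E
```

```text
t 4.3 hx -6.8 hy 85.5 tipz 128.0 s: [np.float64(-2.5), np.float64(41.5), np.float64(85.5), np.float64(129.5), np.float64(173.5)] yaw 14.03 F [0.48 0.09 2.49]
```

View pics/s2.png

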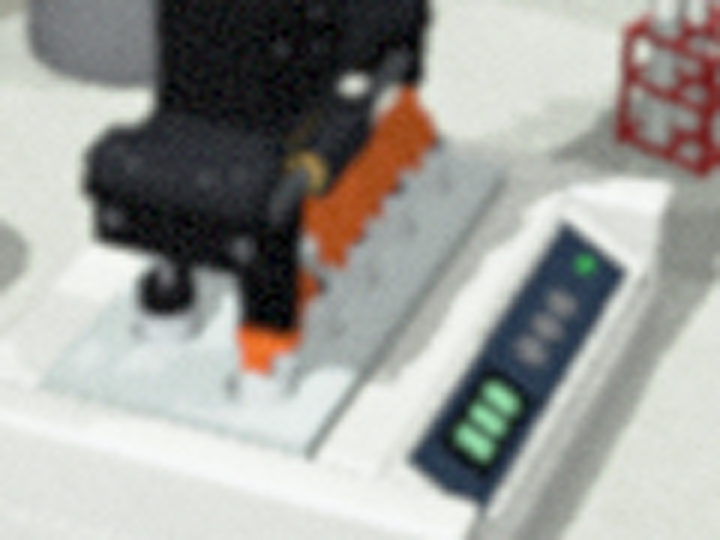

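The tip is on lid 0, which looks nearly flat, with 2.5 N on the tool. I'll press it down in small steps.

Request:
arm_command(
  motion=[
    [0,0,0.05,0,0,0,0],
    [0,0,0.05,0,0,0,0],
    [0,0,0,0,0,0,0],
  ],
)

```text
time: 4.65
eef_pos: [0.5044, 0.0354, 0.1417]
ee_rot: [[0.97, 0.242, 0.002], [0.242, -0.97, -0.0], [0.002, 0.001, -1.0]]
contact_force: [0.3, 1.6, 8.6]
grip_width: 0.006
```

```bash
python3 st.py
```

```text
t 4.65 hx -6.2 hy 85.4 tipz 127.7 s: [np.float64(-2.6), np.float64(41.4), np.float64(85.4), np.float64(129.4), np.float64(173.4)] yaw 14.03 F [0.27 1.6  8.58]
```

Request:
arm_command(
  motion=[
    [0,0,-0.8,0,0,0,0],
    [0,0,-1.2,0,0,0,0],
    [0,0.4,0,0,0,0,0],
    [0,0.6,0,0,0,0,0],
    [0,0.6,0,0,0,0,0],
    [0,0.6,0,0,0,0,0],
    [0,0.4,0,0,0,0,0],
  ],
)

```text
time: 5.35
eef_pos: [0.5101, 0.0094, 0.1609]
ee_rot: [[0.97, 0.242, -0.0], [0.242, -0.97, 0.0], [-0.0, -0.0, -1.0]]
contact_force: [0.9, 1.6, -0.1]
grip_width: 0.003
```

Request:
arm_command(
  motion=[
    [0,0.5,0.2,0,0,0,0],
    [0,0.4,0.3,0,0,0,0],
    [0,0.35,0.35,0,0,0,0],
    [0,0.25,0.35,0,0,0,0],
    [0,0.2,0.4,0,0,0,0],
    [0,0.1,0.25,0,0,0,0],
    [0,0,0.15,0,0,0,0],
    [0,0,0,0,0,0,0],
  ],
)

```text
time: 6.15
eef_pos: [0.5151, -0.0073, 0.1418]
ee_rot: [[0.97, 0.242, 0.002], [0.242, -0.97, -0.0], [0.002, 0.001, -1.0]]
contact_force: [-0.6, 1.6, 9.6]
grip_width: 0.005
```

```bash
python3 st.py
python3 - <<'E'
from h import *
a=read_camera("side")[150:240,280:400,::-1];cv2.imwrite("pics/s3.png",cv2.resize(a,None,fx=6,fy=6,interpolation=cv2.INTER_CUBIC))
E
python3 st.py
```

```text
t 6.15 hx -6.2 hy 41.4 tipz 127.8 s: [np.float64(-46.6), np.float64(-2.6), np.float64(41.4), np.float64(85.4), np.float64(129.4)] yaw 14.02 F [-0.55  1.56  9.58]
t 6.2 hx -6.3 hy 41.4 tipz 127.8 s: [np.float64(-46.6), np.float64(-2.6), np.float64(41.4), np.float64(85.4), np.float64(129.4)] yaw 14.03 F [-0.3   0.74  9.93]
```

View pics/s3.png

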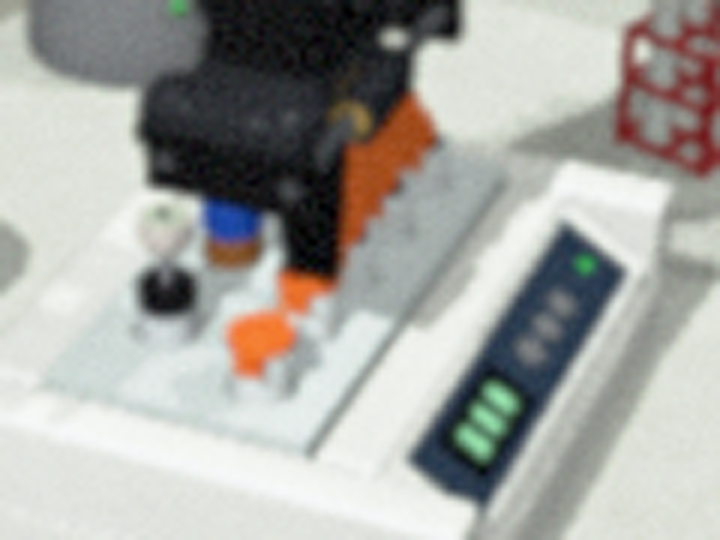

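Lid 0 (260,340) lies flat on its vial. Lid 1 is under the tip and gives the same firm stop, at 127.8 mm with 9.6 N. I'll repeat the same cycle, pressing slightly less.

Request:
arm_command(
  motion=[
    [0,0,-0.8,0,0,0,0],
    [0,0,-1.2,0,0,0,0],
    [0,0.4,0,0,0,0,0],
    [0,0.6,0,0,0,0,0],
    [0,0.6,0,0,0,0,0],
    [0,0.6,0,0,0,0,0],
    [0,0.4,0,0,0,0,0],
  ],
)

```text
time: 6.9
eef_pos: [0.5208, -0.0333, 0.1608]
ee_rot: [[0.97, 0.242, -0.0], [0.242, -0.97, 0.0], [-0.0, -0.0, -1.0]]
contact_force: [-0.0, 1.4, 0.9]
grip_width: 0.004
```

Request:
arm_command(
  motion=[
    [0,0.5,0.2,0,0,0,0],
    [0,0.4,0.3,0,0,0,0],
    [0,0.35,0.35,0,0,0,0],
    [0,0.25,0.35,0,0,0,0],
    [0,0.2,0.4,0,0,0,0],
    [0,0.1,0.25,0,0,0,0],
    [0,0,0.13,0,0,0,0],
    [0,0,0,0,0,0,0],
  ],
)

```text
time: 7.7
eef_pos: [0.5253, -0.05, 0.1415]
ee_rot: [[0.97, 0.242, 0.001], [0.242, -0.97, -0.0], [0.001, 0.0, -1.0]]
contact_force: [0.7, 0.8, 2.4]
grip_width: 0.005
```

```bash
python3 st.py
```

```text
t 7.7 hx -6.6 hy -2.6 tipz 127.5 s: [np.float64(-90.6), np.float64(-46.6), np.float64(-2.6), np.float64(41.4), np.float64(85.4)] yaw 14.03 F [0.66 0.81 2.36]
```

Request:
arm_command(
  motion=[
    [0,0,0.05,0,0,0,0],
    [0,0,0,0,0,0,0],
  ],
)

```text
time: 7.9
eef_pos: [0.5255, -0.05, 0.1414]
ee_rot: [[0.97, 0.242, 0.001], [0.242, -0.97, -0.0], [0.001, 0.001, -1.0]]
contact_force: [-0.1, 0.8, 7.4]
grip_width: 0.005
```

Request:
arm_command(
  motion=[
    [0,0,-0.8,0,0,0,0],
    [0,0,-1.23,0,0,0,0],
    [0,0.4,0,0,0,0,0],
    [0,0.6,0,0,0,0,0],
    [0,0.6,0,0,0,0,0],
    [0,0.6,0,0,0,0,0],
    [0,0.4,0,0,0,0,0],
  ],
)

```text
time: 8.6
eef_pos: [0.5314, -0.0759, 0.1609]
ee_rot: [[0.97, 0.242, -0.001], [0.242, -0.97, 0.0], [-0.0, -0.0, -1.0]]
contact_force: [-0.1, 1.1, 1.1]
grip_width: 0.006
```

Request:
arm_command(
  motion=[
    [0,0.5,0.2,0,0,0,0],
    [0,0.4,0.3,0,0,0,0],
    [0,0.35,0.35,0,0,0,0],
    [0,0.25,0.35,0,0,0,0],
    [0,0.2,0.4,0,0,0,0],
    [0,0.1,0.25,0,0,0,0],
    [0,0,0.15,0,0,0,0],
    [0,0,0,0,0,0,0],
  ],
)

```text
time: 9.4
eef_pos: [0.5359, -0.0927, 0.1416]
ee_rot: [[0.97, 0.242, 0.001], [0.242, -0.97, -0.0], [0.001, 0.0, -1.0]]
contact_force: [-1.9, 0.8, 7.4]
grip_width: 0.004
```

```bash
python3 st.py
```

```text
t 9.4 hx -6.6 hy -46.6 tipz 127.6 s: [np.float64(-134.6), np.float64(-90.6), np.float64(-46.6), np.float64(-2.6), np.float64(41.4)] yaw 14.03 F [-1.94  0.83  7.39]
```

Request:
arm_command(
  motion=[
    [0,0,-0.8,0,0,0,0],
    [0,0,-1.2,0,0,0,0],
    [0,0.4,0,0,0,0,0],
    [0,0.6,0,0,0,0,0],
    [0,0.6,0,0,0,0,0],
    [0,0.6,0,0,0,0,0],
    [0,0.4,0,0,0,0,0],
  ],
)

```text
time: 10.1
eef_pos: [0.542, -0.1186, 0.1608]
ee_rot: [[0.97, 0.242, -0.0], [0.242, -0.97, 0.0], [-0.0, -0.0, -1.0]]
contact_force: [-0.1, 1.4, 1.5]
grip_width: 0.004
```

Request:
arm_command(
  motion=[
    [0,0.5,0.2,0,0,0,0],
    [0,0.4,0.3,0,0,0,0],
    [0,0.35,0.35,0,0,0,0],
    [0,0.25,0.35,0,0,0,0],
    [0,0.2,0.4,0,0,0,0],
    [0,0.1,0.25,0,0,0,0],
    [0,0,0.15,0,0,0,0],
    [0,0,0,0,0,0,0],
  ],
)

```text
time: 10.9
eef_pos: [0.547, -0.1355, 0.1418]
ee_rot: [[0.97, 0.242, 0.002], [0.242, -0.97, -0.0], [0.002, 0.001, -1.0]]
contact_force: [-0.2, 2.0, 8.2]
grip_width: 0.005
```

```bash
python3 st.py
```

```text
t 10.9 hx -6.3 hy -90.7 tipz 127.8 s: [np.float64(-178.7), np.float64(-134.7), np.float64(-90.7), np.float64(-46.7), np.float64(-2.7)] yaw 14.02 F [-0.21  1.97  8.23]
```

All five presses reached a firm stop. Next I'll lift clear, back off to the viewing pose and inspect.

Request:
arm_command(
  motion=[
    [0,0,-1,0,0,0,0],
    [0,0,-3,0,0,0,0],
    [0,0,-4,0,0,0,0],
    [0,0,-4,0,0,0,0],
    [-2.5,-3,0,0,0,0,0],
    [-2.5,-3,0,0,0,0,0],
    [-2.5,-2,0,0,0,0,0],
    [0,0,0,0,0,0,0],
  ],
)

```text
time: 11.7
eef_pos: [0.4513, -0.0744, 0.2617]
ee_rot: [[0.97, 0.244, -0.001], [0.244, -0.97, 0.0], [-0.001, -0.0, -1.0]]
contact_force: [0.9, -0.8, -0.8]
grip_width: 0.005
```

Request:
arm_command(
  motion=[
    [0,0,0,0,0,0,0],
    [0,0,0,0,0,0,0],
  ],
)

```text
time: 11.9
eef_pos: [0.4551, -0.0764, 0.2613]
ee_rot: [[0.97, 0.242, 0.001], [0.242, -0.97, -0.0], [0.001, 0.0, -1.0]]
contact_force: [0.8, -0.3, -0.5]
grip_width: 0.005
```

```bash
python3 st.py
python3 - <<'E'
from h import *
ci=camera_info("wrist");im=read_camera("wrist")
print((proj("wrist",H([.5311,-.0459,.2447],M+[0,0,.005]*1 if 0 else M+np.array([0,0,.005])*(np.arange(8)<5)[:,None]),ci)).round(1))
cv2.imwrite("pics/w4.png",cv2.resize(im[20:180,190:430,::-1],None,fx=3.3,fy=3.3,interpolation=cv2.INTER_CUBIC))
a=read_camera("side")[150:240,280:400,::-1];cv2.imwrite("pics/s4.png",cv2.resize(a,None,fx=6,fy=6,interpolation=cv2.INTER_CUBIC))
E
```

```text
t 11.9 hx -81.2 hy -11.2 tipz 247.3 s: [np.float64(-99.2), np.float64(-55.2), np.float64(-11.2), np.float64(32.8), np.float64(76.8)] yaw 14.02 F [ 0.79 -0.34 -0.5 ]
[[220.3 122.1]
 [264.3 122.2]
 [308.4 122.2]
 [352.3 122.2]
 [396.3 122.3]
 [228.3  56.7]
 [307.7  62.7]
 [377.8  62.8]]
```

View pics/w4.png

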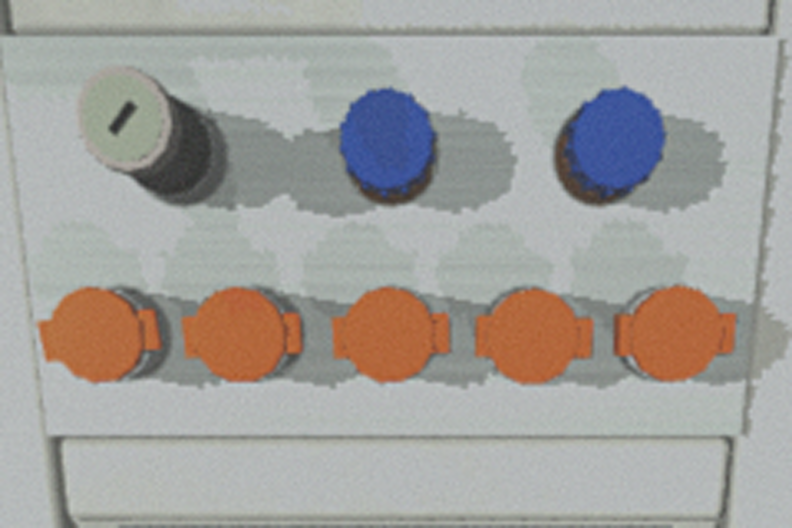

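View pics/s4.png

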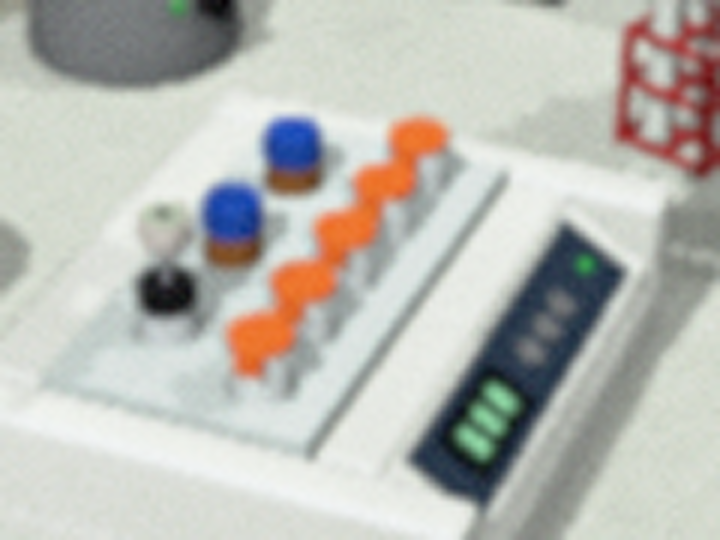

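All five lids lie flat on their vials: (95,335), (238,335), (390,335), (533,335) and (676,335) in the zoomed wrist view. The back row is where it was, and the gripper is well clear.

Run:
```python
from rig import *
print(read_state()['contact_force'],finish_job())
```

```text
the job is handed in; nothing more can be done
[ 0.95470824  0.62602517 -0.4078183 ] None
```

All five orange lids are shut, folded in order from vial 0 to vial 4 with the closed fingertips, and the job is handed in at about 12 s of the 48 s.

- **Pressing:** Each lid was folded over along its arc, then pressed lightly to a firm stop at 7–10 N, with the tip at about 127.4–127.8 mm (127 mm is nominal for a shut lid). Lid 2 read only 2.4 N at first, so I pressed it another 0.5 mm and it then stopped at 7.4 N.
- **Final check:** The last wrist and side pictures show all five lids lying flat. The blue-capped vials and the thermometer stand where they were.
- **Other bystanders:** I did not measure their positions again. The arm kept clear of them, and I saw no unexpected forces.
- **Clearance:** The gripper finished about 120 mm above the lids, touching nothing.

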